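# Close up the bearing housing: drain cock open, cover on its dowels and held down

### The job

Turn the red T-handle of the drain cock on the bearing housing until it lies in line with its pipe (fully open), so that trapped air can get out. Then lift the yellow cover off the wooden board, set it on the housing's two dowels and press it down against the bearing's preload springs until it sits flush on the housing all round. Finish while still holding it pressed down like that (do not let go), so that a mate can start the bolts, and leave the other things on the bench where they are.

Things in the scene. Friction and masses are not known exactly. Their poses are not given: they have to be found in the camera images.
- seat (a point): Centre of the bearing housing's top flange face (the joint face), 92 mm above the bench; z up. The flange is bright metal, 96 mm (x) by 140 mm (y). Two upright 10 mm steel dowels stand on it at y = +56 and -56 mm (x = 0), rising 16 mm above it: 10 mm straight, then a taper to 4 mm across. The cover's joint face comes to rest on this face.
- housing: Bearing housing: yellow cast pot bolted to the bench, fixed; foot 124 mm (x) by 150 mm (y). Origin: centre of its foot on the bench, straight below seat, same axes. The brass drain pipe leaves it along +x, 32 mm above the bench; its spout ends 180 mm from the origin.
- bearing (a joint): Travel (m, downward) of the ball bearing that lies on preload springs in the housing's bore. 0 = up, 1 mm below the joint face. The cover's spigot meets it when the cover is 5 mm from home; it then pushes up with 9.5 N, rising to 15 N at 0.005 m (cover home). Let go, the cover is lifted 5 mm again.
- cock (a joint): Opening angle of the drain cock, rad: 0 = shut, handle square across the pipe (along the housing's y); 1.571 = fully open, handle in line with the pipe (housing's x). Grows counter-clockwise seen from above. No stop or click at fully open: the stops lie 0.35 rad beyond shut and beyond open. Stays where it is left; friction 0.06 N m.
- cock_grip (a point): Centre of the red T-handle bar of the drain cock, on its vertical turning axis, 80 mm above the bench, 125 mm from the housing's axis along the pipe. The bar is 64 mm long (this point's y), 10 mm thick (x), 16 mm high (z up); the point turns with it. Below: a 9 mm stem, then the brass cock body, top 54 mm above the bench.
- cover_hub (a point): Centre of the steel hexagon plug on top of the loose yellow cover, by which it can be gripped: 36 mm across flats, 30 mm high, flats facing along the cover's x and every 60 degrees from there. 41 mm above the cover's joint face; z up. With the cover home this point is 41 mm above seat. Half a turn of the cover makes no difference.
- cover: Loose cover, 0.5 to 0.75 kg, lying right way up on the board: oblong plate 96 mm (x) by 140 mm (y), 14 mm thick, two 12 mm through holes at y = +56 and -56 mm for the dowels (the black corner holes are for bolts); a yellow round boss (54 mm, 12 mm high), then the hexagon. Origin: centre of the joint face (underside); a 72 mm spigot reaches 6 mm below it.
- board: Wooden board on which the cover lies, 135 x 175 mm, 20 mm thick, fixed. Origin: centre of its underside.
- bearing_a: ball bearing lying flat on the bench, 62 mm across, 18 mm high. Bystander. Origin: centre of its underside.
- bearing_b: larger ball bearing lying flat, 90 mm across, 23 mm high. Bystander. Origin: centre of its underside.
- sleeve: rusty steel sleeve standing on end, 60 mm across, 45 mm high. Bystander. Origin: centre of its underside.
- bolt_tray: small dark steel tray, 80 x 66 mm, 18 mm high, with the four cover bolts lying in it. Bystander. Origin: centre of its underside.
- wrench: steel wrench about 260 mm long, lying at the back of the bench. Bystander.
- hammer: hammer about 280 mm long, lying at the back of the bench. Bystander.
- basin: shallow aluminium basin, 190 mm across, 55 mm high. Bystander. Origin: centre of its underside.
Mind the look-alikes: they are no part of the job. What is shaped like the cover but pink or purple is not meant.

How it is judged:
On the way, in this order (a step that is already met when the one before it is completed fails the run):
1. the drain cock is turned fully open while the cover is still off the housing (value of joint cock between 1.37 and 1.77 rad and horizontal distance between cover_hub and seat above 0.05 m), for 0.2 s.
2. the cover is on both dowels and pressed down flush (z of cover_hub in the frame of seat below 0.0427 m and horizontal distance between cover_hub and seat below 0.004 m and angle between the y axis of cover_hub and the y axis of seat, either way round below 0.06 rad and angle between cover_hub's own z axis and vertical below 0.04 rad and contact force between cover and housing above 13 N and contact force between any of the fingers, the arm and cover above 3 N), for 0.3 s.
At the end, for the whole second after the job is handed in: Cock handle within 0.2 rad of its pipe's line; cover centred on the housing (4 mm, 0.06 rad, either way round), level, less than 1.7 mm from flush, bearing on housing and springs with over 13 N, at rest, the robot still pressing on it (all of step 2 and value of joint cock between 1.37 and 1.77 rad and linear speed of cover below 0.02 m/s and angular speed of cover below 0.1 rad/s); the arm keeps its last pose, push and grip.
It fails at once if another thing on the bench is shifted by more than 30 mm (distance of any of bearing_a, bearing_b, sleeve, bolt_tray, wrench, hammer, basin from where it was at the start of the episode above 0.03 m).
It also fails if it takes over 51 s, if anything falls off the work surface, if the arm or the gripper's body presses on something with over 40 N, if the wrist force passes 120 N, or if a joint passes its speed limit or range.

### The arm

A 7-joint arm with a two-finger parallel gripper is mounted at the origin on the work surface. World frame = base frame: x ahead of the robot, y to its left, z up, the work surface at z = 0. Lengths are in m, angles in rad, forces in N, time in s.
With the tool pointing down it reaches from about 0.4 to 0.875 m from the base axis. Payload 19.3 kg.
Tool frame: the origin (TCP) lies at the very end of the fingers, on their centre line; the grasp point (between the pads) lies 19 mm behind it; z points along the fingers, y is the direction in which the jaws open and shut (so a half turn about z gives the same grasp; the last joint's range is limited). The gripper opens to 85 mm and grips with 20 to 120 N. Pads are 22 mm wide; open, the fingers measure 114 mm over their backs; the gripper's body (76 mm by 85 mm) begins 54 mm behind the grasp point. The pads swing forward as they close: fully open they stand 13 mm farther back than shut.
Start: joints at [1.221, 0.521, -0.036, 1.599, 0.021, 1.021, -0.113], TCP at [0.173, -0.601, 0.231] pointing down, gripper open.
Joint ranges: [-2.91, 2.91], [-0.3, 2.13], [-1.5, 1.42], [0.17, 2.43], [-1.26, 4.41], [0.16, 1.93], [-2.52, 2.52]. Speed limits (rad/s): [1.89, 1.89, 2.39, 2.39, 3.01, 3.01, 3.01].

### API

Orientations are given as [roll, pitch, yaw] about the fixed x, y, z axes, in that order (R = Rz(yaw) Ry(pitch) Rx(roll)).
In Python, from workcell import bot, grab_frame, calibration, workorder gives the robot as it stands.
- The arm moves only by the tool move_arm, never from a script. Its arguments are lists of equal length, an entry for each row: "jaw": the closure in counts, from 0 (fully open) to 255 (shut); "dp": the shift along the tool's x, y, z in units of 800 mm (1.0 is 800 mm), a list of three; "rotation": the turn, a rotation vector about the tool's x, y, z in units of pi rad (1.0 is pi rad), a list of three. In form: {"jaw": [jaw, ...], "dp": [[dx, dy, dz], ...], "rotation": [[rx, ry, rz], ...]}. A call has 1 to 10 rows; each row shifts and turns the commanded pose from where the row before left it, along the tool's axes as they then stand; what a row does not reach is not made up. A row lasts 1/8 s, in which the tool goes at most 62.5 mm and 10.7 degrees, less where a joint would pass 70% of its speed; a pose out of reach is approached as far as the arm can. A call with a number of a shift or a turn outside -1 to 1 is refused whole. A call with a gripper value outside its range is refused whole. The fingers move at their own pace and stop on an object; "squeeze" is the grip in N (left out, the last holds). Time passes only in rows, so rows that do not move let the fingers close. It gives the time, the measured TCP pose, the force and the opening at its end, in the units of the state.
- bot.observe(): the state, without advancing time (a new reading comes with each control period).
- grab_frame(name): name is "side" or "top" or "wrist"; returns the picture (400x640x3 uint8, blue, green, red); there is no depth.
- calibration(name): a dict with "camera_matrix" (3x3 intrinsics, pixels), "T" (4x4, takes a point from camera to world coordinates). Camera axes: x right, y down, z forward; pixel columns grow to the right and rows downward; lengths in m; the calibration is good to about 2 mm. A picture is of the moment at which its call begins: read the wrist's pose just before it. calibration takes no time and is no camera call; for the wrist camera it gives the pose at the moment of the call.
- workorder.job_done(): hands the job in, once; it reports no verdict.
The state is a dict: "clock": time; "qpos": joint angles; "qd": joint speeds; "joint_efforts": joint torques, N m; "position": TCP position; "tool_rot": TCP orientation; "force": force on the tool from outside, world axes, zero at the start; "moment": the same for the moment, N m; "grip_width": finger opening in m.
Only numpy, scipy, OpenCV 4.12 (cv2) and the standard library are available. Lean on these libraries where they do the work, as an engineer would, in place of code of your own. Each camera call takes 0.05 s, during which the arm holds its last target. There are 200 camera calls.

## Working session

There is one attempt and no reset: what is moved stays moved. The work goes in short steps, Python scripts to look and compute and a tool call to move; the robot and the scene stay as the last step left them, time stands still between calls to the robot, and variables do not carry over. Pictures are saved under pics/ and viewed, about 8 in all and at most 12, crops included, and the job is handed in when it is done.

Besides the shell and the picture viewer there is one more tool, called after "Call:" in YAML: its name, and indented under it one key for each argument. move_arm: Moves the arm, as the interface text tells. Shifts and turns lie within -1 to 1; 1 stands for 800 mm of shift or pi rad of turn. Its arguments: {"type":"object","properties":{"jaw":{"type":"array","items":{"type":"number"}},"dp":{"type":"array","items":{"type":"array","items":{"type":"number","minimum":-1,"maximum":1}}},"rotation":{"type":"array","items":{"type":"array","items":{"type":"number","minimum":-1,"maximum":1}}},"squeeze":{"type":"number"}},"required":["jaw","dp","rotation"]}

```bash
mkdir -p pics; ls; python3 - <<'E'
from workcell import bot, grab_frame, calibration
import cv2,numpy as np
print(bot.observe())
for n in("side","top"):
    cv2.imwrite(f"pics/{n}0.png",grab_frame(n)); c=calibration(n); print(n,np.round(c["camera_matrix"],1).tolist(),np.round(c["T"],4).tolist())
E
```

```text
pics
{'clock': 0.0, 'qpos': array([ 1.22080155,  0.52200926, -0.03632037,  1.59997491,  0.02119444,
        1.02105946, -0.11281028]), 'qd': array([ 0.00265368, -0.00044836, -0.00079298, -0.00132475, -0.00226754,
       -0.00017439, -0.00104146]), 'joint_efforts': array([ 1.02640694e-03, -9.27103329e+01,  1.98087864e+00, -3.69942105e+01,
        1.80199445e-02,  7.98843219e-03, -1.12868117e-04]), 'position': array([ 0.17247829, -0.60040815,  0.23074061]), 'tool_rot': array([-3.14052888e+00,  7.25500144e-05,  2.79764956e-01]), 'force': array([-0.48144269,  0.01410235,  0.49853261]), 'moment': array([-0.00713388,  0.01412021, -0.03997291]), 'grip_width': 0.08534279284999619}
side [[414.4, 0.0, 318.1], [0.0, 414.4, 199.1], [0.0, 0.0, 1.0]] [[-0.9011, -0.3414, 0.2675, 0.1537], [-0.4336, 0.6935, -0.5754, 0.8118], [0.011, -0.6344, -0.7729, 1.201], [0.0, 0.0, 0.0, 1.0]]
top [[467.8, 0.0, 316.7], [0.0, 467.8, 191.6], [0.0, 0.0, 1.0]] [[0.0158, -0.9979, 0.0633, 0.4524], [-0.9997, -0.0168, -0.0152, -0.0015], [0.0162, -0.0631, -0.9979, 1.5411], [0.0, 0.0, 0.0, 1.0]]
```

View pics/top0.png

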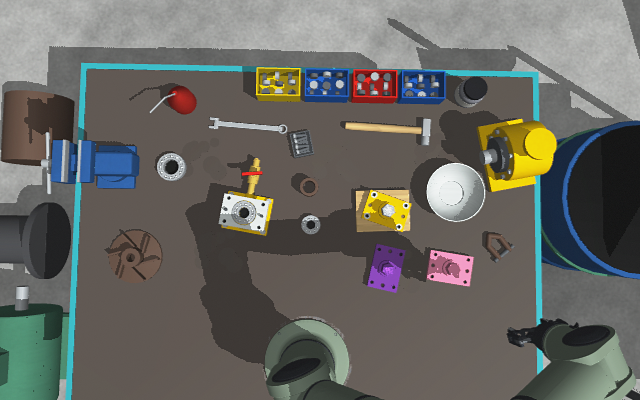

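View pics/side0.png

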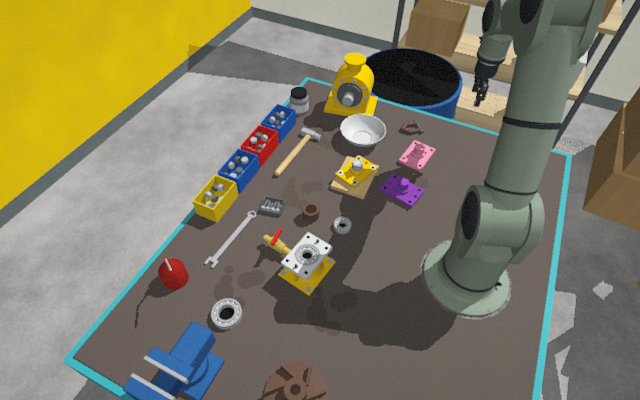

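The top view shows the housing at about (245,212), with its pipe and red handle going up to (253,172). The yellow cover on the board is at about (387,210). Next I'll enlarge this area.

```bash
python3 - <<'E'
import cv2,numpy as np
t=cv2.imread("pics/top0.png"); s=cv2.imread("pics/side0.png")
a=cv2.resize(t[150:240,212:292],None,fx=5,fy=5,interpolation=cv2.INTER_CUBIC)
b=cv2.resize(t[165:245,350:430],None,fx=5,fy=5,interpolation=cv2.INTER_CUBIC)
b=cv2.copyMakeBorder(b,0,50,0,0,cv2.BORDER_CONSTANT)
cv2.imwrite("pics/c1.png",np.hstack([a,b]))
E
```

```text
(no output)
```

View pics/c1.png

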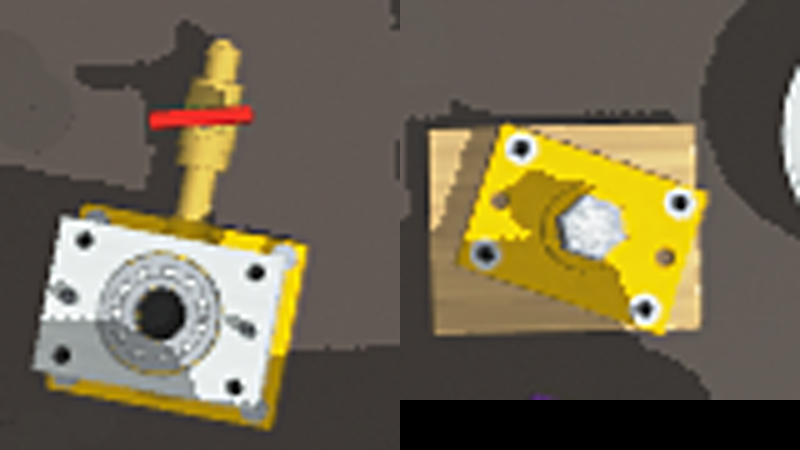

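```bash
cat > h.py <<'E'
import numpy as np
from workcell import calibration
def ray(c,uv,z):
    K,T=c["camera_matrix"],c["T"]; uv=np.atleast_2d(np.array(uv,float))
    d=(T[:3,:3]@np.linalg.inv(K)@np.c_[uv,np.ones(len(uv))].T).T; o=T[:3,3]
    return o+d*((z-o[2])/d[:,2])[:,None]
def proj(c,P):
    T=np.linalg.inv(c["T"]); p=(T[:3,:3]@np.atleast_2d(P).T).T+T[:3,3]; q=(c["camera_matrix"]@p.T).T
    return q[:,:2]/q[:,2:]
E
python3 - <<'E'
from h import *
c=calibration("top")
f=lambda L,o:(np.array(L)+.5)/5-.5+o
def show(n,L,o,z):
    P=ray(c,f(L,o),z)
    if len(P)==4:
        y=(P[0]+P[2]-P[1]-P[3])/2; x=(P[0]+P[1]-P[2]-P[3])/2
        print(n,P.mean(0).round(4),"yawx",np.arctan2(x[1],x[0]).round(3),"yawy",(np.arctan2(y[1],y[0])-np.pi/2).round(3),np.hypot(*x[:2]),np.hypot(*y[:2]))
    else: print(n,P.round(4).tolist(),P.mean(0).round(4))
h,k=np.array([212,150]),np.array([350,165])
show("seat",[(85,240),(256,272),(62,355),(234,387)],h,.092)
show("dowels",[(66,294),(240,326)],h,.102)
show("handle",[(150,121),(252,115)],h,.084)
show("spout",[(222,42)],h,.04)
kk=lambda L:[(a,b) for a,b in L]
show("cover",[(121,148),(280,203),(86,254),(245,309)],k,.04)
show("hub",[(192,227)],k,.082)
show("coverholes",[(101,200),(266,257)],k,.04)
E
```

```text
seat [0.4765 0.2014 0.092 ] yawx -0.168 yawy -0.168 0.07216973822303978 0.10766145753037346
dowels [[0.4873, 0.2574, 0.102], [0.4694, 0.1505, 0.102]] [0.4783 0.2039 0.102 ]
handle [[0.5965, 0.2114, 0.084], [0.6013, 0.148, 0.084]] [0.5989 0.1797 0.084 ]
spout [[0.6528, 0.1729, 0.04]] [0.6528 0.1729 0.04  ]
cover [ 0.4912 -0.2489  0.04  ] yawx -0.312 yawy -0.317 0.0719730096498455 0.10809425693390096
hub [[0.491, -0.2476, 0.082]] [ 0.491  -0.2476  0.082 ]
coverholes [[0.5086, -0.1959, 0.04], [0.4737, -0.3025, 0.04]] [ 0.4911 -0.2492  0.04  ]
```

```bash
cat > plan.py <<'E'
import sys,json,numpy as np
from workcell import bot
from scipy.spatial.transform import Rotation as R
# args: jaw, then waypoints x,y,z,yaw,n ; prints rounded rows from measured pose
def plan(jaw,wps):
    s=bot.observe(); p=s["position"].copy(); R0=R.from_euler("xyz",s["tool_rot"]); D=[];W=[]
    for x,y,z,yaw,n in wps:
        t=np.array([x,y,z]); 
        Rt=R.from_euler("xyz",[np.pi,0,yaw])
        n=int(n)
        for i in range(n):
            k=n-i
            d=np.round(R0.inv().apply((t-p)/k)/.8,4); w=np.round((R0.inv()*Rt).as_rotvec()/k/np.pi,4)
            p=p+R0.apply(d*.8); R0=R0*R.from_rotvec(w*np.pi); D.append(d.tolist()); W.append(w.tolist())
    print(json.dumps({"jaw":[jaw]*len(D),"dp":D,"rotation":W}))
if __name__=="__main__": plan(int(sys.argv[1]),[list(map(float,a.split(","))) for a in sys.argv[2:]])
E
python3 plan.py 0 0.45,-0.25,0.28,1.257,9
```

```text
{"jaw": [0, 0, 0, 0, 0, 0, 0, 0, 0], "dp": [[0.0505, -0.0361, -0.0068], [0.0541, -0.0305, -0.0068], [0.0571, -0.0244, -0.0068], [0.0594, -0.0181, -0.0068], [0.061, -0.0115, -0.0068], [0.0619, -0.0048, -0.0068], [0.0621, 0.0019, -0.0068], [0.0615, 0.0086, -0.0068], [0.0601, 0.0151, -0.0069]], "rotation": [[-0.0, -0.0, -0.0346], [-0.0, -0.0, -0.0346], [-0.0, -0.0, -0.0346], [-0.0, -0.0, -0.0345], [-0.0001, -0.0, -0.0346], [-0.0, -0.0, -0.0345], [-0.0, -0.0001, -0.0346], [-0.0001, -0.0001, -0.0345], [-0.0001, 0.0, -0.0346]]}
```

Call:
move_arm:
  jaw: [0,0,0,0,0,0,0,0,0,0]
  dp:
    - [0.0505,-0.036,-0.0068]
    - [0.054,-0.0305,-0.0068]
    - [0.057,-0.0245,-0.0068]
    - [0.0595,-0.018,-0.0068]
    - [0.061,-0.0115,-0.0068]
    - [0.062,-0.005,-0.0068]
    - [0.062,0.002,-0.0068]
    - [0.0615,0.0085,-0.0068]
    - [0.06,0.015,-0.0068]
    - [0,0,0]
  rotation:
    - [0,0,-0.0346]
    - [0,0,-0.0346]
    - [0,0,-0.0346]
    - [0,0,-0.0346]
    - [0,0,-0.0346]
    - [0,0,-0.0346]
    - [0,0,-0.0346]
    - [0,0,-0.0346]
    - [0,0,-0.0346]
    - [0,0,0]

```text
clock: 1.35
position: [0.4517, -0.247, 0.2805]
tool_rot: [3.141, -0.001, 1.265]
force: [-0.4, 0.3, -0.8]
grip_width: 0.0855
```

```bash
python3 - <<'E'
from workcell import *
from h import *
import cv2
c=calibration("wrist"); s=bot.observe(); cv2.imwrite("pics/w1.png",grab_frame("wrist")); np.savez("w1.npz",**c)
print(s["position"],s["tool_rot"],s["qpos"].round(2)); print(c["camera_matrix"].round(1).tolist(),c["T"].round(4).tolist(),proj(c,[[.491,-.2485,.082]]))
E
```

```text
[ 0.4517049  -0.24704347  0.28047781] [ 3.14093108e+00 -1.25723879e-03  1.26487098e+00] [ 0.71  0.31 -0.41  1.81  0.14  1.04 -0.06]
[[288.9, 0.0, 318.2], [0.0, 288.9, 197.7], [0.0, 0.0, 1.0]] [[0.9538, -0.2877, -0.087, 0.4753], [-0.3006, -0.9125, -0.2775, -0.1761], [0.0005, 0.2908, -0.9568, 0.4239], [0.0, 0.0, 0.0, 1.0]] [[348.73778583 166.01779514]]
```

View pics/w1.png

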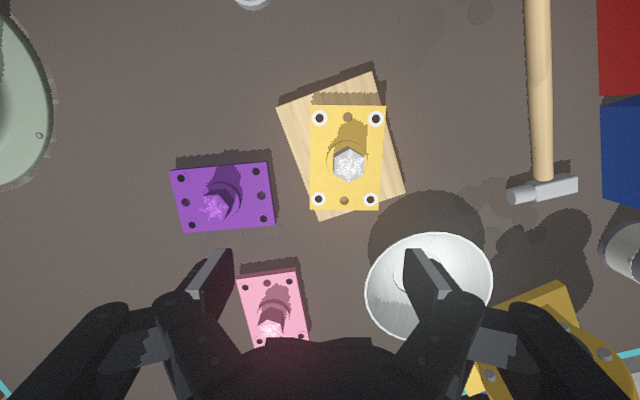

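The wrist view shows the yellow cover's hexagon at (349,166), matching the top-view prediction of (348.7,166.0). Next is the handle.

```bash
python3 - <<'E'
from h import *
c=dict(np.load("w1.npz"))
P=ray(c,[(319,118),(376,119),(318,199),(370,199)],.04); y=P[0]+P[1]-P[2]-P[3]
print(P.mean(0),np.arctan2(y[1],y[0])-np.pi/2, ray(c,[(349,166)],.082))
E
python3 plan.py 0 0.5,0.0,0.24,1.5,5 0.56,0.14,0.2,1.647,4
```

```text
[ 0.49110791 -0.2488416   0.04      ] -0.3209713083930168 [[ 0.49130521 -0.24857362  0.082     ]]
{"jaw": [0, 0, 0, 0, 0, 0, 0, 0, 0], "dp": [[0.0631, -0.0072, 0.0101], [0.0633, -0.0041, 0.0101], [0.0635, -0.0011, 0.01], [0.0634, 0.0019, 0.0101], [0.0633, 0.0049, 0.01], [0.045, 0.0156, 0.0125], [0.0443, 0.0173, 0.0125], [0.0437, 0.0189, 0.0125], [0.043, 0.0205, 0.0125]], "rotation": [[-0.0, -0.0, -0.0152], [-0.0, -0.0, -0.0152], [-0.0, -0.0, -0.0153], [-0.0, -0.0001, -0.0152], [-0.0, -0.0, -0.0153], [-0.0, -0.0, -0.0117], [-0.0, -0.0, -0.0117], [-0.0, -0.0, -0.0117], [-0.0, -0.0, -0.0117]]}
```

Call:
move_arm:
  jaw: [0,0,0,0,0,0,0,0,0,0]
  dp:
    - [0.063,-0.007,0.01]
    - [0.0635,-0.004,0.01]
    - [0.0635,-0.001,0.01]
    - [0.0635,0.002,0.01]
    - [0.0635,0.005,0.01]
    - [0.045,0.0155,0.0125]
    - [0.0445,0.0175,0.0125]
    - [0.0435,0.019,0.0125]
    - [0.043,0.0205,0.0125]
    - [0,0,0]
  rotation:
    - [0,0,-0.0152]
    - [0,0,-0.0152]
    - [0,0,-0.0152]
    - [0,0,-0.0152]
    - [0,0,-0.0152]
    - [0,0,-0.0117]
    - [0,0,-0.0117]
    - [0,0,-0.0117]
    - [0,0,-0.0117]
    - [0,0,0]

```text
clock: 2.65
position: [0.5612, 0.1401, 0.199]
tool_rot: [-3.14, -0.001, 1.646]
force: [-0.4, -0.5, 0.3]
grip_width: 0.0854
```

```bash
python3 - <<'E'
from workcell import *
from h import *
import cv2
c=calibration("wrist"); s=bot.observe(); I=grab_frame("wrist"); cv2.imwrite("pics/w2.png",I); np.savez("w2.npz",**c)
print(s["position"],s["tool_rot"],s["qpos"].round(2))
m=((I[...,2]>150)&(I[...,1]<70)&(I[...,0]<70)).astype(np.uint8)
n,l,st,ce=cv2.connectedComponentsWithStats(m)
print(st[1:][st[1:,4]>50],proj(c,[[.5997,.1805,.088],[.4765,.2014,.092]]))
E
```

```text
[0.56116779 0.14013706 0.19898557] [-3.13987081e+00 -7.36580639e-04  1.64564107e+00] [ 0.06  0.54 -0.57  1.74  0.34  0.97 -0.57]
[[358 116  10  71  92]] [[364.1020607  153.72184547]
 [221.44407298 118.31976864]]
```

View pics/w2.png

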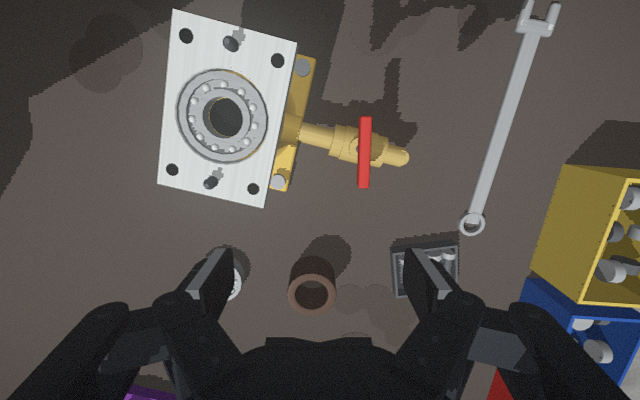

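The red handle runs from (366,117) to (363,187). The four bolt holes of the housing are at (186,36), (278,61), (172,169) and (253,188).

```bash
python3 - <<'E'
from h import *
c=dict(np.load("w2.npz"))
P=ray(c,[(186,36),(278,61),(172,169),(253,188)],.092); y=P[0]+P[1]-P[2]-P[3];x=P[1]+P[3]-P[0]-P[2]
print(P.mean(0),np.arctan2(y[1],y[0])-np.pi/2,np.arctan2(x[1],x[0]),np.hypot(*x[:2])/2,np.hypot(*y[:2])/2)
P=ray(c,[(366,117),(363,187)],.088);y=P[0]-P[1];print(P.mean(0),np.arctan2(y[1],y[0])-np.pi/2)
E
python3 plan.py 0 0.5994,0.181,0.12,1.64,3 0.5994,0.181,0.066,1.64,3
```

```text
[0.47704215 0.20193548 0.092     ] -0.1729303719530193 -0.16813859782400076 0.07250341192837936 0.1076068177530249
[0.59995004 0.1809506  0.088     ] 0.07922083241195277
{"jaw": [0, 0, 0, 0, 0, 0], "dp": [[0.0165, 0.0173, 0.033], [0.0166, 0.0172, 0.0331], [0.0166, 0.0172, 0.033], [-0.0, 0.0, 0.0225], [-0.0, 0.0, 0.0225], [-0.0, 0.0, 0.0225]], "rotation": [[-0.0002, 0.0, 0.0004], [-0.0001, 0.0, 0.0004], [-0.0002, 0.0001, 0.0003], [0.0, -0.0, 0.0], [0.0, -0.0, 0.0], [0.0, -0.0, 0.0]]}
```

Call:
move_arm:
  jaw: [0,0,0,0,0,0,255,255,255,255]
  dp:
    - [0.0165,0.0175,0.033]
    - [0.0165,0.0172,0.033]
    - [0.0165,0.0172,0.033]
    - [0,0,0.0225]
    - [0,0,0.0225]
    - [0,0,0.0225]
    - [0,0,0]
    - [0,0,0]
    - [0,0,0]
    - [0,0,0]
  rotation:
    - [0,0,0]
    - [0,0,0]
    - [0,0,0]
    - [0,0,0]
    - [0,0,0]
    - [0,0,0]
    - [0,0,0]
    - [0,0,0]
    - [0,0,0]
    - [0,0,0]
  squeeze: 40

```text
clock: 3.95
position: [0.6, 0.1812, 0.0676]
tool_rot: [3.141, -0.0, 1.644]
force: [-0.1, -0.3, -0.1]
grip_width: 0.012
```

Call:
move_arm:
  jaw: [255,255,255,255]
  dp:
    - [0,0,0]
    - [0,0,0]
    - [0,0,0]
    - [0,0,0]
  rotation:
    - [0,0,0]
    - [0,0,0]
    - [0,0,0]
    - [0,0,0]

```text
clock: 4.45
position: [0.5991, 0.1812, 0.0676]
tool_rot: [-3.141, 0.0, 1.644]
force: [-6.7, -1.4, 11.3]
grip_width: 0.0088
```

Call:
move_arm:
  jaw: [255,255,255,255,255,255,255,255,255,255]
  dp:
    - [0,0,0]
    - [0,0,0]
    - [0,0,0]
    - [0,0,0]
    - [0,0,0]
    - [0,0,0]
    - [0,0,0]
    - [0,0,0]
    - [0,0,0]
    - [0,0,0]
  rotation:
    - [0,0,-0.047]
    - [0,0,-0.047]
    - [0,0,-0.047]
    - [0,0,-0.047]
    - [0,0,-0.047]
    - [0,0,-0.047]
    - [0,0,-0.047]
    - [0,0,-0.047]
    - [0,0,-0.047]
    - [0,0,0]

```text
clock: 5.7
position: [0.5988, 0.181, 0.0676]
tool_rot: [-3.141, -0.001, 2.975]
force: [-10.8, -3.9, 14.3]
grip_width: 0.009
```

Call:
move_arm:
  jaw: [255,255]
  dp:
    - [0,0,0]
    - [0,0,0]
  rotation:
    - [0,0,0]
    - [0,0,0]

```text
clock: 5.95
position: [0.5989, 0.181, 0.0676]
tool_rot: [-3.14, -0.001, 2.973]
force: [-10.5, -3.4, 12.8]
grip_width: 0.0092
```

Call:
move_arm:
  jaw: [0,0,0,0,0,0,0,0,0]
  dp:
    - [0,0,0]
    - [0,0,0]
    - [0,0,0]
    - [0,0,0]
    - [0,0,-0.03]
    - [0,0,-0.05]
    - [0,0,-0.06]
    - [0,0,-0.06]
    - [0,0,0]
  rotation:
    - [0,0,0]
    - [0,0,0]
    - [0,0,0]
    - [0,0,0]
    - [0,0,0]
    - [0,0,0]
    - [0,0,0]
    - [0,0,0]
    - [0,0,0]

```text
clock: 7.08
position: [0.6008, 0.1823, 0.2323]
tool_rot: [3.139, 0.006, 2.973]
force: [-0.5, 0.4, -0.2]
grip_width: 0.0856
```

```bash
python3 - <<'E'
from workcell import *
from h import *
import cv2
c=calibration("top"); I=grab_frame("top"); W=grab_frame("wrist"); cw=calibration("wrist")
cv2.imwrite("pics/w3.png",np.vstack([W,cv2.resize(I[130:250,200:420],(640,349),interpolation=cv2.INTER_CUBIC)])[:, :][:600] if 0 else W)
print(proj(cw,[[.6,.181,.088]]))
m=((W[...,2]>130)&(W[...,1]<70)&(W[...,0]<70)).astype(np.uint8)
n,l,st,ce=cv2.connectedComponentsWithStats(m)
for i in range(1,n):
    if st[i,4]>50:
        q=ray(cw,ce[i],.086)[0]; r=cv2.minAreaRect(np.argwhere(l==i)[:,::-1].astype(np.float32)); b=cv2.boxPoints(r)
        L=sorted([(np.hypot(*(b[j]-b[(j+1)%4])),j) for j in range(4)])[-1][1]; v=ray(cw,[b[L],b[(L+1)%4]],.086); d=v[0]-v[1]
        print(st[i],q,np.arctan2(d[1],d[0])%np.pi, (np.arctan2(d[1],d[0])%np.pi)-np.pi, "len",np.hypot(*d[:2]))
print(bot.observe()["qpos"].round(2))
E
python3 plan.py 0 0.58,0.05,0.25,2.3,4 0.53,-0.12,0.23,1.6,4 0.4912,-0.2488,0.16,1.254,3
```

```text
[[317.64135934 185.12018401]]
[ 475  274   52   37 1106] [0.76080645 0.36532985 0.086     ] 0.49374215480694783 -2.6478504987828453 len 0.054935067503922526
[ 0.18  0.67 -0.91  1.57  0.56  1.18  0.56]
{"jaw": [0, 0, 0, 0, 0, 0, 0, 0, 0, 0, 0], "dp": [[-0.0008, -0.0414, -0.0068], [-0.0077, -0.0407, -0.0068], [-0.0144, -0.0389, -0.0067], [-0.0208, -0.0359, -0.0068], [-0.0292, -0.047, 0.0063], [-0.0369, -0.0413, 0.0062], [-0.0436, -0.0342, 0.0063], [-0.0488, -0.0261, 0.0062], [-0.0532, -0.0177, 0.0292], [-0.0549, -0.0115, 0.0291], [-0.0558, -0.0051, 0.0292]], "rotation": [[0.0001, 0.0001, 0.0535], [0.0, 0.0001, 0.0535], [0.0001, 0.0001, 0.0536], [0.0, 0.0001, 0.0535], [0.0, -0.0, 0.0557], [0.0, -0.0, 0.0557], [0.0, -0.0, 0.0557], [0.0, -0.0, 0.0557], [0.0, -0.0, 0.0367], [0.0, -0.0, 0.0367], [0.0, -0.0, 0.0368]]}
```

```bash
python3 - <<'E'
import cv2
W=cv2.imread("pics/w3.png"); cv2.imwrite("pics/w3c.png",cv2.resize(W[110:260,220:420],None,fx=4,fy=4,interpolation=cv2.INTER_CUBIC))
E
```

```text
(no output)
```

View pics/w3c.png

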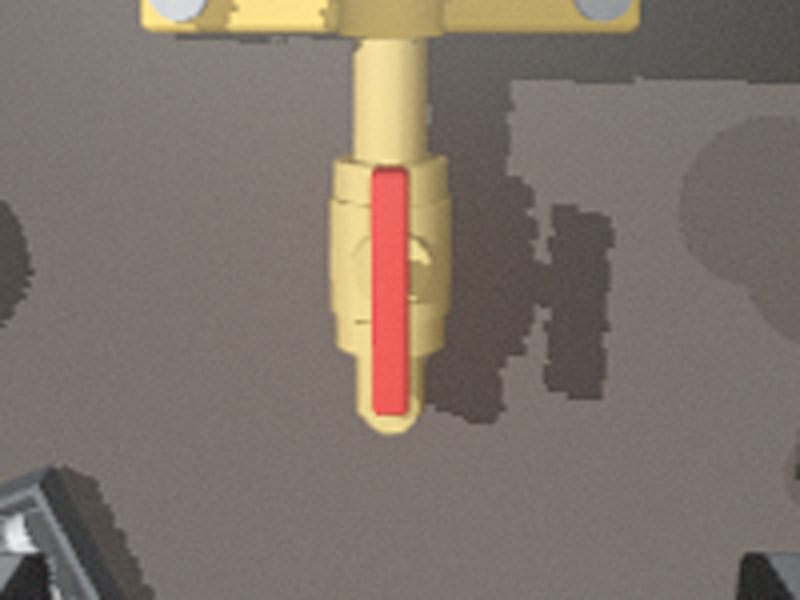

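The handle in the crop runs straight down the pipe, from (390,168) to (390,412), so the cock is fully open. Next I move to the cover.

Call:
move_arm:
  jaw: [0,0,0,0,0,0,0,0,0,0]
  dp:
    - [-0.001,-0.0415,-0.0068]
    - [-0.0075,-0.0405,-0.0068]
    - [-0.0145,-0.039,-0.0068]
    - [-0.021,-0.036,-0.0068]
    - [-0.029,-0.047,0.006]
    - [-0.037,-0.0415,0.006]
    - [-0.0435,-0.034,0.006]
    - [-0.049,-0.026,0.006]
    - [-0.053,-0.0175,0.03]
    - [-0.055,-0.0115,0.03]
  rotation:
    - [0,0,0.0535]
    - [0,0,0.0535]
    - [0,0,0.0535]
    - [0,0,0.0535]
    - [0,0,0.0555]
    - [0,0,0.0555]
    - [0,0,0.0555]
    - [0,0,0.0555]
    - [0,0,0.0365]
    - [0,0,0.0365]

```text
clock: 8.43
position: [0.504, -0.2073, 0.1807]
tool_rot: [-3.141, -0.0, 1.37]
force: [1.1, -0.3, 0.1]
grip_width: 0.0852
```

Call:
move_arm:
  jaw: [0,0]
  dp:
    - [-0.056,-0.005,0.03]
    - [0,0,0]
  rotation:
    - [0,0,0.0365]
    - [0,0,0]

```text
clock: 8.68
position: [0.4895, -0.252, 0.1554]
tool_rot: [-3.137, 0.001, 1.253]
force: [-0.1, 0.2, 0.3]
grip_width: 0.0852
```

```bash
python3 plan.py 0 0.4912,-0.2488,0.11,1.254,2 0.4912,-0.2488,0.056,1.254,4; python3 -c "
from workcell import bot;print(bot.observe()['qpos'].round(2))"
```

```text
{"jaw": [0, 0, 0, 0, 0, 0], "dp": [[0.0022, 0.0005, 0.0283], [0.0023, 0.0004, 0.0284], [-0.0, 0.0, 0.0169], [-0.0, 0.0, 0.0169], [-0.0, 0.0, 0.0168], [-0.0, 0.0, 0.0169]], "rotation": [[-0.0007, 0.0001, -0.0002], [-0.0007, 0.0001, -0.0001], [-0.0, 0.0, -0.0], [-0.0, 0.0, -0.0], [-0.0, 0.0, -0.0], [-0.0, 0.0, -0.0]]}
[ 0.71  0.54 -0.47  1.85  0.32  0.84 -0.24]
```

Call:
move_arm:
  jaw: [0,0,0]
  dp:
    - [0.0022,0.0004,0.028]
    - [0.0022,0.0004,0.028]
    - [0,0,0]
  rotation:
    - [0,0,0]
    - [0,0,0]
    - [0,0,0]

```text
clock: 9.05
position: [0.4933, -0.2449, 0.1117]
tool_rot: [-3.139, -0.001, 1.261]
force: [0.2, 0.2, 0.6]
grip_width: 0.0854
```

```bash
python3 plan.py 0 0.4912,-0.2488,0.056,1.254,4; python3 - <<'E'
from workcell import *
from h import *
import cv2
for i in range(3):
    s=bot.observe(); c=calibration("wrist"); W=grab_frame("wrist"); print(s["position"],s["tool_rot"],proj(c,[[.4912,-.2488,.082]]))
cv2.imwrite("pics/w4.png",W)
E
```

```text
{"jaw": [0, 0, 0, 0], "dp": [[-0.0014, -0.0002, 0.0174], [-0.0014, -0.0002, 0.0174], [-0.0014, -0.0002, 0.0174], [-0.0013, -0.0002, 0.0175]], "rotation": [[-0.0002, -0.0001, 0.0005], [-0.0002, -0.0001, 0.0006], [-0.0003, -0.0, 0.0005], [-0.0002, -0.0001, 0.0006]]}
[ 0.49328808 -0.24485141  0.11173116] [-3.13867907e+00 -8.91023153e-04  1.26080203e+00] [[315.2567918  236.50647613]]
[ 0.49382963 -0.2452853   0.11275508] [-3.14025766e+00 -6.01945765e-04  1.26038103e+00] [[314.21795041 235.50066174]]
[ 0.49417027 -0.24568224  0.11337359] [-3.14150922e+00 -3.05561833e-04  1.25992975e+00] [[313.50372989 234.76801749]]
```

View pics/w4.png

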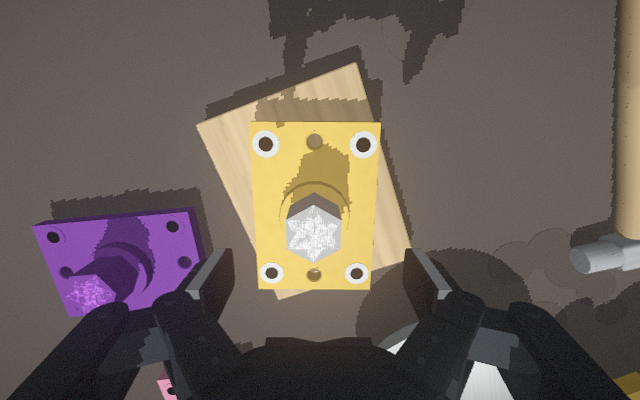

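The hexagon is at (314,234), as predicted, and midway between the open fingers. The arm is still settling, so I'll let it come to rest first.

Call:
move_arm:
  jaw: [0,0,0,0]
  dp:
    - [0,0,0]
    - [0,0,0]
    - [0,0,0]
    - [0,0,0]
  rotation:
    - [0,0,0]
    - [0,0,0]
    - [0,0,0]
    - [0,0,0]

```text
clock: 9.7
position: [0.4939, -0.2462, 0.1129]
tool_rot: [3.142, 0.0, 1.259]
force: [0.5, 0.1, -0.4]
grip_width: 0.0853
```

```bash
python3 plan.py 0 0.4912,-0.2488,0.056,1.254,4; python3 -c "
from workcell import bot;s=bot.observe();print(s['position'],s['qd'].round(3))"
```

```text
{"jaw": [0, 0, 0, 0], "dp": [[-0.001, -0.0006, 0.0178], [-0.0011, -0.0005, 0.0178], [-0.001, -0.0006, 0.0178], [-0.0011, -0.0005, 0.0177]], "rotation": [[0.0, 0.0, 0.0004], [0.0, 0.0, 0.0004], [0.0, 0.0, 0.0004], [0.0, 0.0, 0.0004]]}
[ 0.49392378 -0.2461563   0.11289934] [-0.001  0.001  0.003  0.     0.001 -0.001 -0.   ]
```

Call:
move_arm:
  jaw: [0,0,0,0,0,0,255,255,255,255]
  dp:
    - [-0.001,-0.0006,0.018]
    - [-0.001,-0.0006,0.018]
    - [-0.001,-0.0006,0.018]
    - [-0.001,-0.0005,0.017]
    - [0,0,0]
    - [0,0,0]
    - [0,0,0]
    - [0,0,0]
    - [0,0,0]
    - [0,0,0]
  rotation:
    - [0,0,0.0004]
    - [0,0,0.0004]
    - [0,0,0.0004]
    - [0,0,0.0004]
    - [0,0,0]
    - [0,0,0]
    - [0,0,0]
    - [0,0,0]
    - [0,0,0]
    - [0,0,0]
  squeeze: 100

```text
clock: 10.95
position: [0.4911, -0.2487, 0.0565]
tool_rot: [3.141, 0.0, 1.254]
force: [-4.4, 1.5, 11.0]
grip_width: 0.0344
```

Call:
move_arm:
  jaw: [255,255,255,255]
  dp:
    - [0,0,0]
    - [0,0,0]
    - [0,0,0]
    - [0,0,0]
  rotation:
    - [0,0,0]
    - [0,0,0]
    - [0,0,0]
    - [0,0,0]

```text
clock: 11.45
position: [0.4911, -0.2487, 0.0565]
tool_rot: [3.141, 0.0, 1.254]
force: [-3.9, 1.0, 9.9]
grip_width: 0.0343
```

Call:
move_arm:
  jaw: [255,255,255,255,255,255,255]
  dp:
    - [0,0,-0.01]
    - [0,0,-0.03]
    - [0,0,-0.05]
    - [0,0,-0.05]
    - [0,0,-0.04]
    - [0,0,0]
    - [0,0,0]
  rotation:
    - [0,0,0]
    - [0,0,0]
    - [0,0,0]
    - [0,0,0]
    - [0,0,0]
    - [0,0,0]
    - [0,0,0]

```text
clock: 12.32
position: [0.4905, -0.2485, 0.1991]
tool_rot: [-3.14, -0.0, 1.254]
force: [0.1, -0.2, -6.5]
grip_width: 0.0341
```

```bash
python3 plan.py 255 0.52,0.0,0.2,1.33,5 0.4768,0.2017,0.2,1.402,5; python3 -c "
from workcell import bot;s=bot.observe();print(s['position'],s['qpos'].round(2),s['moment'])"
```

```text
{"jaw": [255, 255, 255, 255, 255, 255, 255, 255, 255, 255], "dp": [[0.0613, -0.0124, -0.0002], [0.0615, -0.0114, -0.0002], [0.0617, -0.0105, -0.0002], [0.0618, -0.0095, -0.0002], [0.062, -0.0086, -0.0003], [0.0464, -0.0225, 0.0], [0.0467, -0.0218, 0.0], [0.047, -0.0212, 0.0], [0.0473, -0.0205, 0.0], [0.0477, -0.0198, 0.0]], "rotation": [[-0.0001, -0.0, -0.0048], [-0.0001, -0.0, -0.0049], [-0.0001, -0.0, -0.0048], [-0.0001, -0.0, -0.0049], [-0.0, -0.0, -0.0048], [-0.0, -0.0, -0.0046], [-0.0, -0.0, -0.0046], [-0.0, -0.0, -0.0046], [-0.0, -0.0, -0.0046], [-0.0, -0.0, -0.0045]]}
[ 0.49051419 -0.24850395  0.19909088] [ 0.73  0.48 -0.5   1.81  0.28  0.92 -0.21] [-0.00873384  0.0199048  -0.02393717]
```

Holding the cover: 6.5 N matches its mass. Carrying it over now.

Call:
move_arm:
  jaw: [255,255,255,255,255,255,255,255,255,255]
  dp:
    - [0.0613,-0.0125,0]
    - [0.0615,-0.0115,0]
    - [0.0617,-0.0105,0]
    - [0.0618,-0.0095,0]
    - [0.062,-0.0085,0]
    - [0.0465,-0.0225,0]
    - [0.0467,-0.022,0]
    - [0.047,-0.021,0]
    - [0.0473,-0.0205,0]
    - [0.0477,-0.02,0]
  rotation:
    - [0,0,-0.0048]
    - [0,0,-0.0048]
    - [0,0,-0.0048]
    - [0,0,-0.0048]
    - [0,0,-0.0048]
    - [0,0,-0.0046]
    - [0,0,-0.0046]
    - [0,0,-0.0046]
    - [0,0,-0.0046]
    - [0,0,-0.0046]

```text
clock: 13.58
position: [0.4764, 0.2027, 0.1986]
tool_rot: [-3.14, 0.001, 1.402]
force: [0.3, -0.5, -5.0]
grip_width: 0.0344
```

Call:
move_arm:
  jaw: [255,255,255,255,255]
  dp:
    - [0,0,0]
    - [0,0,0]
    - [0,0,0]
    - [0,0,0]
    - [0,0,0]
  rotation:
    - [0,0,0]
    - [0,0,0]
    - [0,0,0]
    - [0,0,0]
    - [0,0,0]

```text
clock: 14.2
position: [0.4776, 0.2014, 0.2]
tool_rot: [3.142, 0.0, 1.401]
force: [0.6, 0.2, -5.0]
grip_width: 0.0345
```

```bash
python3 plan.py 255 0.4768,0.2017,0.148,1.402,3; python3 - <<'E'
from workcell import *
from h import *
import cv2
s=bot.observe(); c=calibration("wrist"); W=grab_frame("wrist"); np.savez("w5.npz",**c); print(s["position"],s["tool_rot"],s["qpos"].round(2))
cv2.imwrite("pics/w5.png",W)
E
```

```text
{"jaw": [255, 255, 255], "dp": [[0.0001, -0.0003, 0.0217], [0.0001, -0.0004, 0.0217], [0.0001, -0.0003, 0.0216]], "rotation": [[0.0, 0.0, -0.0001], [0.0, 0.0, -0.0001], [0.0, 0.0, -0.0001]]}
[0.47757959 0.20135553 0.20000963] [3.14154616e+00 2.56840043e-05 1.40093694e+00] [-0.04  0.45 -0.63  1.89  0.33  0.91 -1.  ]
```

View pics/w5.png

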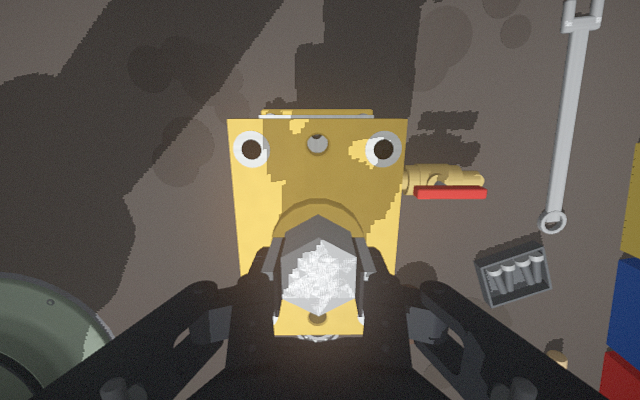

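```bash
python3 - <<'E'
from h import *
c=dict(np.load("w5.npz"))
for z in(.182,.184,.186):
    P=ray(c,[(317,143.5),(317,318)],z); y=P[0]-P[1]; print(z,P.mean(0),np.arctan2(y[1],y[0])-np.pi/2,np.hypot(*y[:2]))
    P=ray(c,[(251,149),(383,149)],z); y=P[1]-P[0]; print(P.mean(0),np.arctan2(y[1],y[0]),np.hypot(*y[:2]))
E
```

```text
0.182 [0.4779246  0.20035248 0.182     ] -0.17044019680406097 0.11542293764427415
[0.48720002 0.25425176 0.182     ] -0.16924882900286722 0.07328607432124633
0.184 [0.47809166 0.20127616 0.184     ] -0.17044019680406075 0.1139918027542603
[0.48725207 0.25450714 0.184     ] -0.16924882900286675 0.07237739654840605
0.186 [0.47825872 0.20219985 0.186     ] -0.17044019680406075 0.11256066786424647
[0.48730412 0.25476253 0.186     ] -0.16924882900286703 0.07146871877556579
```

Call:
move_arm:
  jaw: [255,255,255,255,255,255,255,255,255,255]
  dp:
    - [0,-0.0005,0.021]
    - [0,-0.0005,0.021]
    - [0,-0.0003,0.021]
    - [0,0,0.006]
    - [0,0,0.006]
    - [0,0,0.006]
    - [0,0,0.006]
    - [0,0,0.003]
    - [0,0,0]
    - [0,0,0]
  rotation:
    - [0,0,0]
    - [0,0,0]
    - [0,0,0]
    - [0,0,0]
    - [0,0,0]
    - [0,0,0]
    - [0,0,0]
    - [0,0,0]
    - [0,0,0]
    - [0,0,0]

```text
clock: 15.5
position: [0.4765, 0.202, 0.1282]
tool_rot: [3.141, -0.0, 1.402]
force: [-0.1, 0.1, -5.7]
grip_width: 0.0344
```

Call:
move_arm:
  jaw: [255,255,255,255,255,255]
  dp:
    - [0,0,0.003]
    - [0,0,0.002]
    - [0,0,0.002]
    - [0,0,0]
    - [0,0,0]
    - [0,0,0]
  rotation:
    - [0,0,0]
    - [0,0,0]
    - [0,0,0]
    - [0,0,0]
    - [0,0,0]
    - [0,0,0]
  squeeze: 120

```text
clock: 16.25
position: [0.4765, 0.2021, 0.123]
tool_rot: [3.141, -0.0, 1.402]
force: [-4.6, -1.9, 10.7]
grip_width: 0.034
```

Call:
move_arm:
  jaw: [255,255,255,255]
  dp:
    - [0,0,0.001]
    - [0,0,0.0005]
    - [0,0,0]
    - [0,0,0]
  rotation:
    - [0,0,0]
    - [0,0,0]
    - [0,0,0]
    - [0,0,0]

```text
clock: 16.75
position: [0.4764, 0.2021, 0.1227]
tool_rot: [3.14, 0.0, 1.402]
force: [-13.1, -5.3, 33.8]
grip_width: 0.0338
```

Call:
move_arm:
  jaw: [255,255,255,255]
  dp:
    - [0,0,0.001]
    - [0,0,0.0005]
    - [0,0,0]
    - [0,0,0]
  rotation:
    - [0,0,0]
    - [0,0,0]
    - [0,0,0]
    - [0,0,0]

```text
clock: 17.25
position: [0.4763, 0.2021, 0.1225]
tool_rot: [3.14, 0.001, 1.402]
force: [-22.4, -10.3, 58.5]
grip_width: 0.0339
```

Flush and stiff at the expected TCP height of 0.1225. I'll ease off the excess push and side force, then check.

Call:
move_arm:
  jaw: [255,255,255,255,255]
  dp:
    - [-0.0005,-0.001,-0.0006]
    - [0,0,0]
    - [0,0,0]
    - [0,0,0]
    - [0,0,0]
  rotation:
    - [0,0,0]
    - [0,0,0]
    - [0,0,0]
    - [0,0,0]
    - [0,0,0]

```text
clock: 17.88
position: [0.4763, 0.2021, 0.1225]
tool_rot: [3.139, -0.001, 1.402]
force: [-11.8, -6.3, 41.5]
grip_width: 0.0337
```

```bash
python3 - <<'E'
from workcell import *
import cv2,numpy as np
W=grab_frame("wrist"); S=grab_frame("side")
a=cv2.resize(W,(640,400))[80:380,180:520]; b=cv2.resize(S[210:310,240:360],(360,300),interpolation=cv2.INTER_CUBIC)
cv2.imwrite("pics/fin.png",np.hstack([a,b]))
s=bot.observe();print(s["position"],s["tool_rot"],s["force"],s["clock"])
E
```

```text
[0.47632145 0.20210422 0.12255167] [ 3.13867796e+00 -6.14777427e-04  1.40171049e+00] [-12.74620204  -6.56220367  40.81213633] 17.975
```

View pics/fin.png

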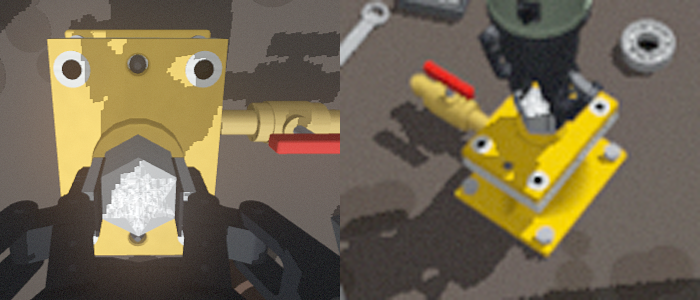

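The cover lies flush on the flange, with dowel ends showing in both holes at (137,63) and (137,238), and the handle is still in line with the pipe. I'm handing in.

```bash
python3 -c "
from workcell import workorder,bot
print(workorder.job_done());s=bot.observe();print(s['clock'],s['position'],s['force'])"
```

```text
the job is handed in; nothing more can be done
None
the job is handed in; nothing more can be done
```

I turned the drain cock handle about 1.33 rad until it lay in line with its pipe, which I confirmed in the wrist picture. I then set the yellow cover on both dowels and pressed it flush. I handed the job in at about 18 s (limit 51 s) with the gripper still holding and pressing; no verdict was reported.

Last checks before handing in:
- **Height:** the tool stood at 0.1225 m, which is the height worked out for a flush cover. It was stiff there, with the force rising to 58 N for almost no movement.
- **Push:** I eased it to about 41 N down. About 14 N of side force remained.
- **Fit:** the tool's heading was 1.402 rad, as planned, and the tilt was about 0.003 rad. The tool's position was within 0.7 mm of the seat as measured by the cameras.
- **Pictures:** the last one showed dowel ends in both holes and the handle still in line. I saw no sign of the other things being touched, but did not measure their positions again.

None of the checks failed or disagreed.

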